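Load the tube block into the bench shaker

TASK

Load the aluminium tube block into the pocket of the bench shaker: tuck the tongue at one end of the block (either end) under the yellow hold-down lip, then press the other end down past the red spring catch until it snaps over the other tongue. Leave the block flat and square on the pocket floor with the catch sprung fully back, and leave the amber vial, the beaker and the timer where they stand.

Things in the scene. Friction and masses are not known exactly. Their poses are not given: they have to be found in the camera images.
- tube_block: Loose aluminium block, ten dark wells on top, 0.3 to 0.55 kg, the same both ways round. Body 104 (x) x 46 (y) x 45 (z) mm; at the foot of each end a tongue 40 wide, 9 thick sticks out 16 mm along x (136 overall). Origin: centre of underside; x along its length. Starts flat on the worktop. Grip across y; in the shaker keep fingertips 14 mm or more above its underside.
- shaker: Fixed white bench shaker, 194 x 116 mm and 44 mm high to its grey platform. Origin at the centre of its underside on the worktop, z up. The yellow hold-down lip is at its -x end (towards the robot), the red catch at its +x end. Control panel on the -x face.
- seat (a point): Centre of the pocket floor, 44 mm above the shaker's origin, same axes. The seated block's origin lies here, its x along the seat's x, either way round. Four side guides, 12 mm high, at x = -45..-15 and 15..45 mm, leave 1.5 mm beside the block on each side. Under the catch a stop 8 mm high has its face at x = +69.5 mm.
- catch (a joint): Travel of the red spring catch (m): 0 sprung fully towards the pocket, up to 0.009 pushed outward along the shaker's +x. Needs about 5 N to start moving and 8 N at 7 mm.
- vial: Amber glass vial with a dark cap, 44 mm across, 76 mm high, bystander. Origin at the centre of its underside.
- cup: Clear beaker with a handle, 73 x 98 x 94 mm, bystander. Origin at the centre of its underside.
- stopclock: White digital timer, 64 x 64 x 20 mm, lying flat, bystander. Origin at the centre of its underside.
- lip (a point): Middle of the lower front edge of the yellow hold-down lip, at x = -60, z = +14 mm from the seat, same axes. The lip is 4 mm thick, 56 mm wide; its back wall's face is at x = -69 from the seat, so a tongue goes 8 mm under it. With the tongue in, the block's other end can stay raised by 11 to 17 degrees to pass above the catch.
- catch_nose (a point): Tip of the red spring catch, 44 mm wide, at x = +63, z = +10.5 mm from the seat, same axes; moves with the catch. Its top slopes up and outward to 24 mm above the floor: lower the raised end onto this slope and press (10 to 15 N on the block's top near that end) until the nose springs back over the tongue.

How it is judged:
By the outcome, as a careful person would: the job done as asked, in the order asked, and still so for the second after the job is handed in, with the robot touching nothing.
It also fails if it takes over 48 s, if anything falls off the work surface, if the arm or the gripper's body presses on something with over 40 N, if the wrist force passes 120 N, or if a joint passes its speed limit or range.

ROBOT

A 6-joint arm with a two-finger parallel gripper is mounted at the origin on a cart in front of the work surface, level with it; the furniture and walls round the work are solid. World frame = base frame: x ahead of the robot, y to its left, z up, the work surface at z = 0. Lengths are in mm, angles in rad, forces in N, time in s.
With the tool pointing down it reaches from about 250 to 850 mm from the base axis. Payload 12.5 kg.
Tool frame: the origin (TCP) lies at the centre of the arm's flange, where the gripper is bolted on; the fingertips stand 186 mm ahead of it and the grasp point (between the pads) lies 167 mm ahead of it; z points along the fingers, y is the line along which they close (so a half turn about z gives the same grasp; the last joint's range is limited). The gripper opens to 93 mm and grips with 3 to 60 N. Pads are 15 mm wide; open, the fingers measure 128 mm over their backs; the gripper's body (75 mm by 188 mm) begins 65 mm behind the grasp point.
Start: joints at [1.111, 0.351, 1.652, -0, 1.139, -0.085], TCP at [201.316, 511.818, 404.733] pointing down, gripper open.
Joint ranges: [-2.75, 2.75], [-0.79, 2.1], [0.01, 2.65], [-1.57, 4.71], [0.07, 3.14], [-2.87, 2.87]. Speed limits (rad/s): [2.22, 2.22, 2.79, 3.14, 3.14, 3.14].

INTERFACE

Orientations are given as a unit quaternion [w, x, y, z].
In Python, from station import manip gives the robot as it stands.
- The arm moves only by the shell command python3 -m crank 'ROWS' [FORCE]. ROWS is JSON, a list of rows, each an object of numbers: "jaw": the opening, from 0 (shut) to 1 (fully open); "tx", "ty", "tz": the shift along the world's x, y, z in units of 30 mm (1.0 is 30 mm); "rx", "ry", "rz": the turn, a rotation vector about the world's x, y, z in degrees. A call has 1 to 5 rows; each row is the pose to reach, as a shift and turn from the pose commanded when the call began; what a row does not reach only later rows make up. A row lasts 1/10 s, in which the tool goes at most 50 mm and 8.59 degrees, less where a joint would pass 70% of its speed; a pose out of reach is approached as far as the arm can. A call with a gripper value outside its range is refused whole. The fingers move at their own pace and stop on an object; FORCE is the grip in N (left out, the last holds). Time passes only in rows, so rows that repeat a pose let the fingers close. It gives the time, the measured TCP pose, the force, the opening and the grip force at its end, in the units of the state.
- manip.get_state(): the state, without advancing time (a new reading comes with each control period).
- manip.read_camera(name): name is "scene" or "top" or "wrist"; returns the picture (420x560x3 uint8, blue, green, red); there is no depth.
- manip.calibration(name): a dict with "K" (3x3 intrinsics, pixels), "distortion" ([k1, k2, p1, p2, k3] as OpenCV has them; the pictures are not rectified), "R" (3x3) and "t" (3): a world point X has camera coordinates R X + t. Camera axes: x right, y down, z forward; pixel columns grow to the right and rows downward; lengths in mm; the calibration is good to about 2 mm. A picture is of the moment at which its call begins: read the wrist's pose just before it. calibration takes no time and is no camera call; for the wrist camera it gives the pose at the moment of the call.
- manip.close_job(): hands the job in; it is judged then, once.
Trained networks look in the newest picture that a camera, given by its name, has taken for a name from the list of things; names that differ only in an ending like _2 or _b are one class to them, and where a whole thing is asked for, a point or a joint stands for the part that bears it (a point fixed in the world has none). Each returns a list of dicts, best first, with "conf" (0 to 1); they miss things now and then, are a little off and sometimes report something else, mostly with a low value. They report only what shows in the picture. A call takes as long as a camera call.
- manip.regions_of(target, camera): "region" (420x560 bool, what is visible of it) and "bbox" ([centre column, centre row, width, height] in pixels, round what is visible of it).
- manip.pinpoint(target, camera): "position" ([column, row] in pixels: a listed point, or the origin of a listed thing).
The state is a dict: "t": time; "joints": joint angles; "joint_velocities": joint speeds; "joint_torque": joint torques, N m; "eef_pos": TCP position; "orientation": TCP orientation; "wrist_force": force on the tool from outside, world axes, zero at the start; "torque": the same for the moment, N m; "width": finger opening in mm; "grasp_force": force on a finger pad.
Only numpy, scipy, OpenCV 4.12 (cv2) and the standard library are available. Lean on these libraries where they do the work, as an engineer would, in place of code of your own. Each camera call takes 0.05 s, during which the arm holds its last target. There are 200 camera calls.

## Working session

There is one attempt and no reset: what is moved stays moved. The work goes in short steps, Python scripts to look and compute and a shell command to move; the robot and the scene stay as the last step left them, time stands still between calls to the robot, and variables do not carry over. Pictures are saved under pics/ and viewed, at most 10 in all, crops included, and the job is handed in when it is done.

```bash
ls; mkdir -p pics
python3 - <<'E'
from station import manip
import cv2,numpy as np
s=manip.get_state();print({k:np.round(v,3).tolist() for k,v in s.items()})
ims=[]
for c in ["scene","top"]:
    im=manip.read_camera(c);cv2.imwrite(f"pics/{c}0.png",im)
    for n in ["tube_block","shaker","seat","lip","catch_nose","vial","cup","stopclock"]:
        for r in manip.pinpoint(n,c)[:1]: print(c,n,np.round(r["position"],1),round(r["conf"],2))
    k=manip.calibration(c);print(c,np.round(k["R"],3).tolist(),np.round(k["t"],1),np.round(k["K"],1).tolist(),k["distortion"])
E
```

```text
pics
{'t': 0.0, 'joints': [1.111, 0.351, 1.652, -0.0, 1.139, -0.085], 'joint_velocities': [0.0, -0.0, 0.001, 0.001, 0.001, 0.002], 'joint_torque': [0.001, -49.732, -28.527, 0.07, 0.026, -0.0], 'eef_pos': [201.282, 511.704, 404.195], 'orientation': [-0.0, 0.186, 0.982, -0.001], 'wrist_force': [-0.55, -0.469, 0.199], 'torque': [-0.025, 0.005, -0.024], 'grasp_force': 0.0, 'width': 92.989}
scene shaker [331.4 246.6] 0.95
scene seat [332.7 229.6] 0.58
scene lip [327.9 233.9] 0.65
scene catch_nose [338.6 220. ] 0.43
scene vial [400.2 289.4] 0.78
scene cup [436.2 254.3] 0.55
scene stopclock [231.1 237.8] 0.76
scene [[0.476, -0.879, 0.011], [-0.365, -0.209, -0.907], [0.8, 0.428, -0.421]] [-364.3  247.9  771.1] [[424.7, 0.0, 278.9], [0.0, 424.7, 205.3], [0.0, 0.0, 1.0]] [-0.10534635  0.          0.          0.          0.        ]
top tube_block [131.6 237.3] 0.91
top shaker [335.4 210.2] 0.83
top seat [338.6 206.2] 0.9
top lip [343.9 232. ] 0.56
top catch_nose [338.1 182.9] 0.53
top vial [414.8 248.1] 0.57
top cup [425.6 190.7] 0.63
top stopclock [241.5 240.3] 0.58
top [[0.073, -0.997, -0.004], [-0.975, -0.07, -0.212], [0.211, 0.019, -0.977]] [-144.1  522.2 1259. ] [[503.3, 0.0, 276.9], [0.0, 503.3, 208.1], [0.0, 0.0, 1.0]] [-0.1462928  0.         0.         0.         0.       ]
```

View pics/top0.png

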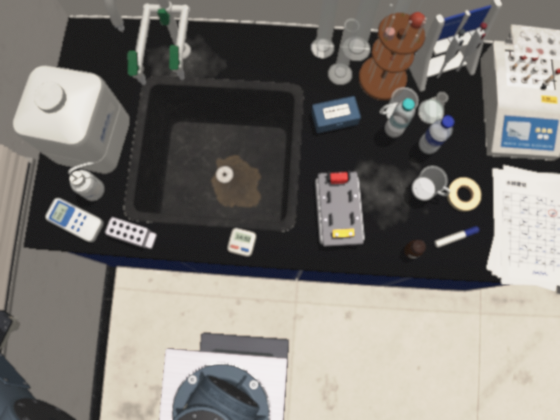

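View pics/scene0.png

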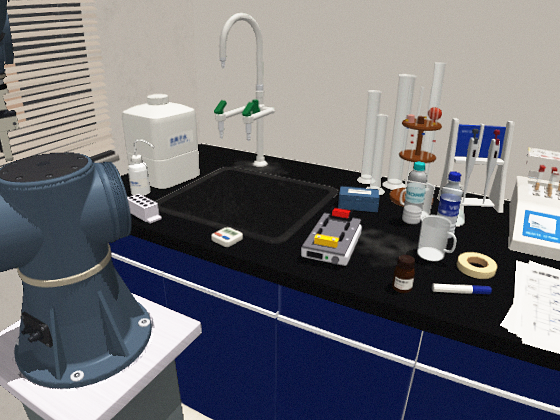

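```bash
cat > h.py <<'E'
from station import manip
import cv2,numpy as np
from scipy.spatial.transform import Rotation as Ro
def ray(cal,px):
    K=np.array(cal["K"]);d=np.array(cal["distortion"]);R=np.array(cal["R"]);t=np.array(cal["t"]).ravel()
    u=cv2.undistortPoints(np.array([[px]],float),K,d)[0,0]
    return -R.T@t, R.T@np.array([u[0],u[1],1.])
def onz(cal,px,z):
    o,v=ray(cal,px);return o+v*(z-o[2])/v[2]
def tri(obs):
    A=np.zeros((3,3));b=np.zeros(3)
    for cal,px in obs:
        o,v=ray(cal,px);v/=np.linalg.norm(v);P=np.eye(3)-np.outer(v,v);A+=P;b+=P@o
    return np.linalg.solve(A,b)
def proj(cal,X):
    return cv2.projectPoints(np.array(X,float).reshape(-1,1,3),cv2.Rodrigues(np.array(cal["R"]))[0],np.array(cal["t"],float).ravel(),np.array(cal["K"]),np.array(cal["distortion"]))[0][:,0]
E
python3 - <<'E'
from h import *
c=manip.calibration("top");s=manip.calibration("scene");w=manip.calibration("wrist")
for n,p,z in [("block",(131.6,237.3),0),("shaker",(335.4,210.2),0),("seat",(338.6,206.2),44),("lip",(343.9,232),58),("nose",(338.1,182.9),54.5),("vial",(414.8,248.1),0),("cup",(425.6,190.7),0),("clock",(241.5,240.3),0)]: print(n,onz(c,p,z).round(1))
for n,a,b in [("shaker",(335.4,210.2),(331.4,246.6)),("seat",(338.6,206.2),(332.7,229.6)),("lip",(343.9,232),(327.9,233.9)),("nose",(338.1,182.9),(338.6,220))]: print(n,tri([(c,a),(s,b)]).round(1))
print("wrist",np.round(w["R"],3).tolist(),(-np.array(w["R"]).T@np.array(w["t"]).ravel()).round(1))
E
```

```text
block [433.6 284.7   0. ]
shaker [ 549.  -264.5    0. ]
seat [ 550.7 -268.1   44. ]
lip [ 480.2 -283.6   58. ]
nose [ 611.4 -262.8   54.5]
vial [ 459.7 -485.6    0. ]
cup [ 622.5 -513.7    0. ]
clock [448.1 -16.4   0. ]
shaker [ 551.6 -267.6   -5.9]
seat [ 551.2 -269.2   45. ]
lip [ 478.8 -283.7   70.9]
nose [ 614.1 -263.2   43.4]
wrist [[0.366, 0.93, -0.001], [0.899, -0.354, 0.257], [0.239, -0.095, -0.966]] [135.  537.8 383.8]
```

The top view shows the block at about (131,232), left of the sink, and the shaker at about (340,208). The lip is at (343,233) and the catch at (339,178). I'll move over the block next and look with the wrist camera.

```bash
python3 -m crank '[{"tx":7.7,"ty":-7.6},{"tx":7.7,"ty":-7.6},{"tx":7.7,"ty":-7.6},{"tx":7.7,"ty":-7.6},{"tx":7.7,"ty":-7.6}]'
python3 - <<'E'
from h import *
s=manip.get_state();print(s["eef_pos"],s["joints"])
im=manip.read_camera("wrist");w=manip.calibration("wrist");cv2.imwrite("pics/w1.png",im)
print([ (np.round(r["position"],1),r["conf"]) for r in manip.pinpoint("tube_block","wrist")])
r=manip.regions_of("tube_block","wrist")
if r: 
    np.savez("w1.npz",m=r[0]["region"],K=w["K"],distortion=w["distortion"],R=w["R"],t=w["t"]);print(r[0]["bbox"],r[0]["conf"])
E
```

```text
[201.31676891 511.82426249 404.73891706] [ 1.11140586e+00  3.50696230e-01  1.65178872e+00 -1.21495771e-05
  1.13906484e+00 -8.46191251e-02]
[(array([204.6, 400.7]), 0.93)]
[200.4, 391.1, 94.0, 14.7] 0.56invalid input
```

View pics/w1.png

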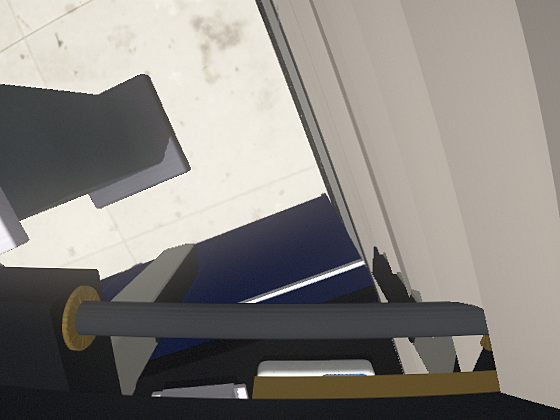

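The call was refused, probably because each row needs every key. The wrist view shows the block only just behind the fingers at the bottom, about (200,391).

```bash
python3 -m crank '[{"jaw":1,"tx":7.7,"ty":-7.6,"tz":0,"rx":0,"ry":0,"rz":0},{"jaw":1,"tx":7.7,"ty":-7.6,"tz":0,"rx":0,"ry":0,"rz":0},{"jaw":1,"tx":7.7,"ty":-7.6,"tz":0,"rx":0,"ry":0,"rz":0},{"jaw":1,"tx":7.7,"ty":-7.6,"tz":0,"rx":0,"ry":0,"rz":0},{"jaw":1,"tx":7.7,"ty":-7.6,"tz":0,"rx":0,"ry":0,"rz":0}]'; python3 -m crank --help | head -20
```

```text
t: 1.55
eef_pos: [380.3, 334.6, 404.9]
orientation: [0.0, 0.186, 0.983, 0.0]
wrist_force: [1.2, 0.4, -0.6]
width: 92.8
grasp_force: 0.0invalid input: not JSON, or not a number
```

```bash
python3 -m crank '[{"jaw":1,"tx":1.8,"ty":-1.7,"tz":0,"rx":0,"ry":0,"rz":0},{"jaw":1,"tx":1.8,"ty":-1.7,"tz":0,"rx":0,"ry":0,"rz":0},{"jaw":1,"tx":1.8,"ty":-1.7,"tz":0,"rx":0,"ry":0,"rz":0}]'
python3 - <<'E'
from h import *
w=manip.calibration("wrist");im=manip.read_camera("wrist");cv2.imwrite("pics/w2.png",im)
for r in manip.pinpoint("tube_block","wrist"): print(np.round(r["position"],1),r["conf"],onz(w,r["position"],0))
r=manip.regions_of("tube_block","wrist")
if r: 
    np.savez("w2.npz",m=r[0]["region"],K=w["K"],distortion=w["distortion"],R=w["R"],t=w["t"]);print(r[0]["bbox"],r[0]["conf"])
E
```

```text
t: 1.85
eef_pos: [435.0, 283.3, 404.7]
orientation: [0.0, 0.188, 0.982, -0.0]
wrist_force: [-0.4, -0.0, -0.4]
width: 93.1
grasp_force: 0.0
[291.1 194.8] 0.96 [449.52674376 284.92119069   0.        ]
[293.0, 197.4, 120.8, 59.0] 0.86
```

View pics/w2.png

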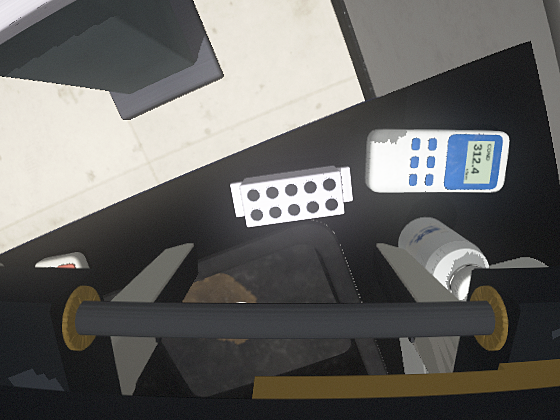

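The wrist view shows the block at about (292,196) with its long axis running image-horizontal. The sink is below it, the meter at (437,160), and the pump bottle at about (430,245). I'll fit its pose from the masks.

```bash
cat >> h.py <<'E'
from scipy.optimize import minimize
def boxes(l):
    return [np.array([[x,y,z] for x in (a[0],a[1]) for y in (a[2],a[3]) for z in (a[4],a[5])],float) for a in l]
BLOCK=boxes([(-52,52,-23,23,0,45),(-68,68,-20,20,0,9)])
def sil(cal,p,bx,S=4):
    m=np.zeros((420*S,560*S),np.uint8);R=Ro.from_euler("z",p[3]).as_matrix()
    for b in bx:
        q=proj(cal,b@R.T+np.array(p[:3]));cv2.fillConvexPoly(m,cv2.convexHull(np.round((q+.5)*S*16-8).astype(np.int32)),255,shift=4)
    return cv2.resize(m,(560,420),interpolation=cv2.INTER_AREA)/255.
def fit(views,p0,bx,fixz=None):
    def f(v):
        p=np.array([v[0],v[1],v[2] if fixz is None else fixz,v[3]/100])
        c=0
        for cal,m in views:
            s=sil(cal,p,bx);c+=1-np.minimum(s,m).sum()/np.maximum(s,m).sum()
        return c
    v0=np.array([*p0[:3],p0[3]*100]);sx=np.vstack([v0]+[v0+d for d in np.diag([8,8,5 if fixz is None else 1e-3,8])])
    r=minimize(f,v0,method="Nelder-Mead",options=dict(initial_simplex=sx,xatol=.05,fatol=1e-5,maxiter=250))
    return r.x*np.array([1,1,1,.01]),r.fun
E
python3 - <<'E'
from h import *
import time
w=dict(np.load("w2.npz"));im=cv2.imread("pics/w2.png")
hsv=cv2.cvtColor(im,cv2.COLOR_BGR2HSV)
roi=cv2.dilate(w["m"].astype(np.uint8),np.ones((9,9)))
bright=((im.min(2)>90)&(roi>0)).astype(np.uint8)
seg=cv2.morphologyEx(bright,cv2.MORPH_CLOSE,np.ones((15,15)))
n,l,st,_=cv2.connectedComponentsWithStats(seg);seg=(l==1+st[1:,4].argmax())
mt=manip.read_camera("top") is not None and manip.regions_of("tube_block","top");t=manip.calibration("top")
print(seg.sum(),w["m"].sum(),mt[0]["region"].sum())
for yaw in (1.2+.15,1.2-.15):
  for name,V,fz in [("seg",[(w,seg)],0.),("net",[(w,w["m"])],0.),("both",[(w,seg),(t,mt[0]["region"])],None)]:
    p,c=fit(V,(443,285,0,yaw),BLOCK,fz);print(name,p[:3].round(1),np.degrees(p[3]).round(2),round(c,4))
E
```

```text
5712 5546 525
seg [445.  287.1   0. ] 76.59 0.0272
net [445.1 287.1   0. ] 76.72 0.0415
both [445.1 287.2  -1.1] 76.28 0.467
seg [445.  287.1   0. ] 76.66 0.0272
net [445.2 287.1  -0. ] 76.82 0.0417
both [446.5 285.4 -12.6] 75.07 0.5097
```

The block is at (445,287) with yaw 76.6°. Next I'll look at the shaker from above with the hands free.

```bash
for i in 1 ; do
python3 -m crank '[{"jaw":1,"tx":0.3,"ty":-1.5,"tz":0,"rx":0,"ry":0,"rz":3},{"jaw":1,"tx":0.6,"ty":-3.1,"tz":0,"rx":0,"ry":0,"rz":6},{"jaw":1,"tx":1,"ty":-4.7,"tz":0,"rx":0,"ry":0,"rz":9},{"jaw":1,"tx":1.3,"ty":-6.3,"tz":0,"rx":0,"ry":0,"rz":12},{"jaw":1,"tx":1.6,"ty":-7.8,"tz":0,"rx":0,"ry":0,"rz":15}]'
python3 -m crank '[{"jaw":1,"tx":0.3,"ty":-1.5,"tz":0,"rx":0,"ry":0,"rz":3},{"jaw":1,"tx":0.6,"ty":-3.1,"tz":0,"rx":0,"ry":0,"rz":6},{"jaw":1,"tx":1,"ty":-4.7,"tz":0,"rx":0,"ry":0,"rz":9},{"jaw":1,"tx":1.3,"ty":-6.3,"tz":0,"rx":0,"ry":0,"rz":12},{"jaw":1,"tx":1.6,"ty":-7.8,"tz":0,"rx":0,"ry":0,"rz":15}]'
done
python3 -m crank '[{"jaw":1,"tx":0.3,"ty":-1.5,"tz":0,"rx":0,"ry":0,"rz":0},{"jaw":1,"tx":0.6,"ty":-2.5,"tz":0,"rx":0,"ry":0,"rz":0},{"jaw":1,"tx":0.6,"ty":-2.8,"tz":0,"rx":0,"ry":0,"rz":0},{"jaw":1,"tx":0.6,"ty":-2.8,"tz":0,"rx":0,"ry":0,"rz":0}]'
cat > look.py <<'E'
from h import *
import sys,pickle
w=manip.calibration("wrist");im=manip.read_camera("wrist");n=sys.argv[1];cv2.imwrite(f"pics/{n}.png",im)
o={"cal":w,"im":im}
for k in sys.argv[2:]:
    o[k]=[tuple(r["position"]) for r in manip.pinpoint(k,"wrist")[:1]]
    print(k,[(np.round(r["position"],1).tolist(),round(r["conf"],2)) for r in manip.pinpoint(k,"wrist")[:2]])
pickle.dump(o,open(f"{n}.pkl","wb"));s=manip.get_state();print(s["eef_pos"],s["joints"].round(2) if hasattr(s["joints"],"round") else s["joints"])
E
python3 look.py s1 shaker seat lip catch_nose
```

```text
t: 2.6
eef_pos: [481.0, 50.2, 405.0]
orientation: [0.0, 0.055, 0.999, 0.0]
wrist_force: [0.8, -1.0, 0.4]
width: 93.2
grasp_force: 0.0
t: 3.1
eef_pos: [529.5, -183.9, 404.8]
orientation: [0.0, -0.076, 0.997, -0.0]
wrist_force: [0.2, 0.6, -0.2]
width: 93.0
grasp_force: 0.0
t: 3.5
eef_pos: [547.3, -266.6, 404.3]
orientation: [-0.0, -0.074, 0.997, 0.0]
wrist_force: [-0.4, 1.2, 0.3]
width: 93.0
grasp_force: 0.0
shaker [([276.9, 189.4], 0.75)]
seat [([280.4, 191.4], 0.81)]
lip [([280.4, 132.3], 0.7)]
catch_nose [([276.1, 255.5], 0.75)]
[ 547.28483078 -266.24016839  404.90151898] [-0.53  0.46  1.49  0.    1.19 -2.25]
```

View pics/s1.png

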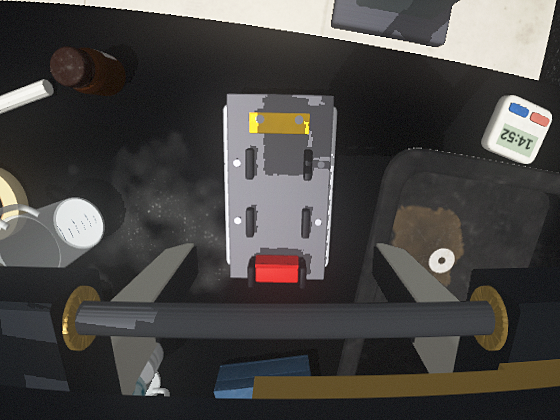

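The wrist view shows the shaker upright in the image. The yellow lip is at about (280,123), the catch at (277,268), and the guides at (250,164), (308,164), (250,222) and (306,222). I'll get a second, lower view for height, then localise it numerically.

```bash
python3 -m crank '[{"jaw":1,"tx":0.5,"ty":0.7,"tz":-1,"rx":0,"ry":0,"rz":0},{"jaw":1,"tx":1,"ty":1.4,"tz":-2,"rx":0,"ry":0,"rz":0},{"jaw":1,"tx":1,"ty":1.4,"tz":-2,"rx":0,"ry":0,"rz":0},{"jaw":1,"tx":1,"ty":1.4,"tz":-2,"rx":0,"ry":0,"rz":0}]'
python3 look.py s2 seat lip catch_nose
python3 - <<'E'
from h import *
import pickle
D=[pickle.load(open(f"s{i}.pkl","rb")) for i in (1,2)]
for k in ("seat","lip","catch_nose"):
    if all(d[k] for d in D): print(k,tri([(d["cal"],d[k][0]) for d in D]).round(1))
tiles=[]
for d in D:
    c=d["cal"];im=d["im"]
    hsv=cv2.cvtColor(im,cv2.COLOR_BGR2HSV)
    g=np.zeros(im.shape[:2],np.uint8)
    q=proj(c,[[550+sx*97,-268+sy*58,44] for sx,sy in((1,1),(1,-1),(-1,-1),(-1,1))]);cv2.fillConvexPoly(g,q.astype(np.int32),1)
    Y=(abs(hsv[...,0].astype(int)-25)<8)&(hsv[...,1]>150)&(hsv[...,2]>120)&(g>0);R=((hsv[...,0]<8)|(hsv[...,0]>172))&(hsv[...,1]>120)&(hsv[...,2]>100)
    for nm,m in (("Y",Y),("R",R&(g>0)|(R&(cv2.dilate(g,np.ones((31,31)))>0)))):
        r=cv2.minAreaRect(np.argwhere(m)[:,::-1].astype(np.float32));print(nm,np.round(cv2.boxPoints(r),1).tolist(),m.sum(),r[2])
    K=(im.max(2)<60)&(g>0)
    n,l,st,ce=cv2.connectedComponentsWithStats(K.astype(np.uint8))
    for i in range(1,n):
        if st[i,4]>80: print("dark",st[i].tolist(),ce[i].round(1))
    x0,y0=q.min(0).astype(int)-5; cr=im[max(y0,0):max(y0,0)+200,max(x0,0):max(x0,0)+133];tiles.append(cv2.resize(cr,None,fx=3,fy=3,interpolation=cv2.INTER_CUBIC));print("crop",x0,y0)
cv2.imwrite("pics/crop.png",np.hstack([t[:600,:399] for t in tiles]))
E
```

```text
t: 4.35
eef_pos: [577.4, -224.6, 344.7]
orientation: [-0.0, -0.075, 0.997, 0.0]
wrist_force: [-1.0, 0.1, 0.5]
width: 93.2
grasp_force: 0.0
seat [([231.1, 164.0], 0.65)]
lip [([227.5, 88.3], 0.79)]
catch_nose [([231.8, 242.4], 0.8)]
[ 577.06218138 -225.28039701  345.48590337] [-0.45  0.54  1.52 -0.    1.08 -2.17]
seat [ 545.  -271.8   57.8]
lip [ 488.9 -280.3   61.2]
catch_nose [ 615.5 -265.7   46.7]
Y [[248.60000610351562, 132.39999389648438], [249.0, 111.80000305175781], [309.20001220703125, 113.19999694824219], [308.79998779296875, 133.8000030517578]] 1084 1.2730300426483154
R [[255.0, 255.0], [298.0, 255.0], [298.0, 282.0], [255.0, 282.0]] 1182 90.0
dark [236, 87, 43, 7, 161] [251.2  91.1]
dark [330, 102, 28, 147, 1556] [341.2 153.1]
dark [303, 149, 10, 31, 201] [307.7 162.3]
dark [248, 256, 7, 22, 86] [252.  265.8]
dark [291, 257, 36, 31, 274] [308.9 276.3]
crop 212 82
Y [[189.60000610351562, 87.0], [190.0, 60.099998474121094], [266.20001220703125, 61.20000076293945], [265.79998779296875, 88.0999984741211]] 1677 0.8425242304801941
R [[201.3000030517578, 275.20001220703125], [202.3000030517578, 241.39999389648438], [257.1000061035156, 243.10000610351562], [256.1000061035156, 276.8999938964844]] 1816 1.7357046604156494
dark [178, 33, 16, 8, 90] [184.6  36.7]
dark [298, 51, 30, 163, 1981] [310.4 107.6]
crop 157 28
```

View pics/crop.png

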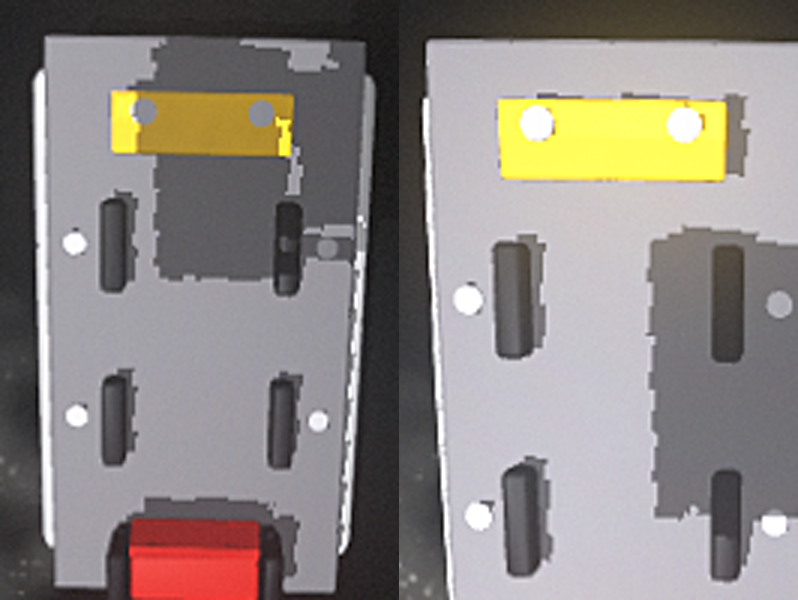

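```bash
cat > sh.py <<'E'
from h import *
import pickle
from scipy.optimize import least_squares
D=[pickle.load(open(f"s{i}.pkl","rb")) for i in (1,2)]
off=[np.array([212,82]),np.array([157,28])]
G=[[(114,245.5),(288.5,248.5),(115,421.5),(281.5,422.5),(111,156),(292,156)],
   [(115,299.5),(328,303.5),(123,519.5),(327,524.5),(100,178),(327,181)]]
P=np.array([[-30,-28.5,9],[-30,28.5,9],[30,-28.5,9],[30,28.5,9],[-60,-28,18],[-60,28,18]],float)
def res(v,sel=(0,1)):
    R=Ro.from_euler("z",v[3]).as_matrix();o=[]
    for i in sel: o.append(proj(D[i]["cal"],P@R.T+v[:3])-((np.array(G[i])+.5)/3-.5+off[i]))
    return np.array(o)
for sel in ((0,1),(0,),(1,)):
    r=least_squares(lambda v:res(v,sel).ravel(),[550,-268,44,.1],x_scale=[1,1,1,.01]);print("free",r.x[:3].round(1),np.degrees(r.x[3]).round(2),np.abs(r.fun).max().round(2))
    r=least_squares(lambda v:res([v[0],v[1],44,v[2]],sel).ravel(),[550,-268,.1],x_scale=[1,1,.01]);print("z44",r.x[:2].round(1),np.degrees(r.x[2]).round(2),np.abs(r.fun).max().round(2),r.fun.reshape(-1,2).round(1).tolist())
E
python3 sh.py
```

```text
free [ 548.6 -273.3   40.7] 7.5 0.96
z44 [ 548.3 -273. ] 7.49 1.16 [[-0.1, 0.1], [0.3, 0.1], [0.0, 0.5], [0.6, 1.1], [0.2, -1.1], [0.3, -0.1], [-1.2, -0.0], [0.5, -0.5], [-0.7, 1.1], [0.4, 0.7], [-0.1, -0.5], [-0.1, -0.8]]
free [ 548.8 -273.1   40.2] 7.66 0.66
z44 [ 548.2 -273.1] 7.66 1.1 [[-0.4, 0.1], [0.0, -0.0], [-0.0, 0.5], [0.5, 1.0], [-0.1, -1.1], [-0.0, -0.2]]
free [ 548.5 -273.4   40.4] 7.39 0.75
z44 [ 548.3 -272.9] 7.38 1.11 [[-1.0, -0.1], [0.7, -0.3], [-0.6, 1.1], [0.4, 0.8], [0.2, -0.5], [0.2, -0.7]]
```

Seat is at about (548.4, -273.1), z ~44, yaw 7.5°. Going back to pick the block.

```bash
python3 -m crank '[{"jaw":1,"tx":-0.4,"ty":1.5,"tz":0,"rx":0,"ry":0,"rz":6},{"jaw":1,"tx":-0.8,"ty":3.1,"tz":0,"rx":0,"ry":0,"rz":12},{"jaw":1,"tx":-1.2,"ty":4.7,"tz":0,"rx":0,"ry":0,"rz":18},{"jaw":1,"tx":-1.6,"ty":6.3,"tz":0,"rx":0,"ry":0,"rz":24},{"jaw":1,"tx":-1.9,"ty":7.8,"tz":0,"rx":0,"ry":0,"rz":30}]' >/dev/null
python3 -m crank '[{"jaw":1,"tx":-0.4,"ty":1.5,"tz":0,"rx":0,"ry":0,"rz":6},{"jaw":1,"tx":-0.8,"ty":3.1,"tz":0,"rx":0,"ry":0,"rz":12},{"jaw":1,"tx":-1.2,"ty":4.7,"tz":0,"rx":0,"ry":0,"rz":18},{"jaw":1,"tx":-1.6,"ty":6.3,"tz":0,"rx":0,"ry":0,"rz":24},{"jaw":1,"tx":-1.9,"ty":7.8,"tz":0,"rx":0,"ry":0,"rz":30}]'
python3 -m crank '[{"jaw":1,"tx":-0.6,"ty":1.4,"tz":0,"rx":0,"ry":0,"rz":8},{"jaw":1,"tx":-0.6,"ty":1.45,"tz":0,"rx":0,"ry":0,"rz":8},{"jaw":1,"tx":-0.6,"ty":1.45,"tz":0,"rx":0,"ry":0,"rz":8}]'
python3 look.py b1 tube_block
python3 - <<'E'
from h import *
import pickle
d=pickle.load(open("b1.pkl","rb"));w=d["cal"];im=d["im"]
r=manip.regions_of("tube_block","wrist")[0]
print(r["bbox"],r["conf"],manip.get_state()["orientation"])
for fz in (0.,None):
    p,c=fit([(w,r["region"])],(445,287,0,np.radians(76.6)),BLOCK,fz);print(p[:3].round(1),np.degrees(p[3]).round(2),round(c,3))
o=dict(np.load("w2.npz"));p,c=fit([(w,r["region"]),(o,o["m"])],(445,287,0,np.radians(76.6)),BLOCK);print("2view",p[:3].round(1),np.degrees(p[3]).round(2),round(c,3))
E
```

```text
t: 5.7
eef_pos: [462.4, 245.0, 345.3]
orientation: [0.0, -0.565, 0.825, -0.0]
wrist_force: [0.7, -0.6, -0.1]
width: 92.9
grasp_force: 0.0
t: 6.0
eef_pos: [445.0, 287.1, 344.9]
orientation: [0.0, -0.62, 0.785, -0.0]
wrist_force: [0.1, -0.3, 0.8]
width: 93.0
grasp_force: 0.0
tube_block [([284.3, 195.5], 0.72)]
[445.78393192 285.57473059 344.8368493 ] [ 0.48  0.39  1.76 -0.    0.99 -2.42]
[283.8, 195.1, 58.5, 139.2] 0.9 [ 4.08251260e-05 -6.18280854e-01  7.85957236e-01 -8.45234370e-05]
[445.3 286.7   0. ] 76.48 0.03
[445.5 287.5  -3.7] 76.46 0.021
2view [445.6 287.3  -3.3] 76.34 0.055
```

```bash
python3 -m crank '[{"jaw":1,"tx":0,"ty":0,"tz":-1.4,"rx":0,"ry":0,"rz":0},{"jaw":1,"tx":0,"ty":0,"tz":-2.8,"rx":0,"ry":0,"rz":0},{"jaw":1,"tx":0,"ty":0,"tz":-4,"rx":0,"ry":0,"rz":0},{"jaw":1,"tx":0,"ty":0,"tz":-4.73,"rx":0,"ry":0,"rz":0},{"jaw":1,"tx":0,"ty":0,"tz":-4.73,"rx":0,"ry":0,"rz":0}]'
python3 -m crank '[{"jaw":0.45,"tx":0,"ty":0,"tz":0,"rx":0,"ry":0,"rz":0},{"jaw":0.4,"tx":0,"ty":0,"tz":0,"rx":0,"ry":0,"rz":0},{"jaw":0.4,"tx":0,"ty":0,"tz":0,"rx":0,"ry":0,"rz":0},{"jaw":0.4,"tx":0,"ty":0,"tz":0,"rx":0,"ry":0,"rz":0},{"jaw":0.4,"tx":0,"ty":0,"tz":0,"rx":0,"ry":0,"rz":0}]' 40
```

```text
t: 6.7
eef_pos: [445.0, 285.4, 200.4]
orientation: [-0.002, -0.618, 0.786, 0.0]
wrist_force: [-0.6, -0.9, -0.3]
width: 92.6
grasp_force: 0.0
t: 7.2
eef_pos: [445.3, 286.8, 203.4]
orientation: [0.0, -0.619, 0.785, -0.0]
wrist_force: [-0.7, 0.0, 0.9]
width: 57.8
grasp_force: 0.0
```

```bash
python3 -m crank '[{"jaw":0.3,"tx":0,"ty":0,"tz":0,"rx":0,"ry":0,"rz":0},{"jaw":0.3,"tx":0,"ty":0,"tz":0,"rx":0,"ry":0,"rz":0},{"jaw":0.3,"tx":0,"ty":0,"tz":0,"rx":0,"ry":0,"rz":0},{"jaw":0.3,"tx":0,"ty":0,"tz":0,"rx":0,"ry":0,"rz":0}]' 40
```

```text
t: 7.6
eef_pos: [445.3, 286.7, 203.0]
orientation: [0.0, -0.619, 0.785, -0.0]
wrist_force: [-0.1, 0.2, 3.6]
width: 45.8
grasp_force: 40.0
```

```bash
python3 -m crank '[{"jaw":0.3,"tx":0,"ty":0,"tz":1,"rx":0,"ry":0,"rz":0},{"jaw":0.3,"tx":0,"ty":0,"tz":2.3,"rx":0,"ry":0,"rz":0},{"jaw":0.3,"tx":0,"ty":0,"tz":3.6,"rx":0,"ry":0,"rz":0},{"jaw":0.3,"tx":0,"ty":0,"tz":4.7,"rx":0,"ry":0,"rz":0},{"jaw":0.3,"tx":0,"ty":0,"tz":4.7,"rx":0,"ry":0,"rz":0}]'
python3 -m crank '[{"jaw":0.3,"tx":0.2,"ty":-1.2,"tz":0,"rx":0,"ry":0,"rz":-6},{"jaw":0.3,"tx":0.5,"ty":-2.7,"tz":0,"rx":0,"ry":0,"rz":-12},{"jaw":0.3,"tx":0.85,"ty":-4.3,"tz":0,"rx":0,"ry":0,"rz":-18},{"jaw":0.3,"tx":1.15,"ty":-5.9,"tz":0,"rx":0,"ry":0,"rz":-24},{"jaw":0.3,"tx":1.4,"ty":-7.5,"tz":0,"rx":0,"ry":0,"rz":-30}]' >/dev/null
python3 -m crank '[{"jaw":0.3,"tx":0.3,"ty":-1.6,"tz":0,"rx":0,"ry":0,"rz":-6},{"jaw":0.3,"tx":0.6,"ty":-3.2,"tz":0,"rx":0,"ry":0,"rz":-12},{"jaw":0.3,"tx":0.85,"ty":-4.8,"tz":0,"rx":0,"ry":0,"rz":-18},{"jaw":0.3,"tx":1.15,"ty":-6.3,"tz":0,"rx":0,"ry":0,"rz":-24},{"jaw":0.3,"tx":1.4,"ty":-7.7,"tz":0,"rx":0,"ry":0,"rz":-30}]'
python3 -m crank '[{"jaw":0.3,"tx":0.3,"ty":-1.5,"tz":0,"rx":0,"ry":0,"rz":-5},{"jaw":0.3,"tx":0.6,"ty":-2.7,"tz":0,"rx":0,"ry":0,"rz":-8.9},{"jaw":0.3,"tx":0.64,"ty":-3.47,"tz":0,"rx":0,"ry":0,"rz":-8.9},{"jaw":0.3,"tx":0.64,"ty":-3.47,"tz":0,"rx":0,"ry":0,"rz":-8.9}]'
python3 - <<'E'
from h import *
s=manip.get_state();print(s["eef_pos"],s["joints"].round(2),s["grasp_force"])
E
```

```text
t: 8.1
eef_pos: [445.7, 287.0, 347.2]
orientation: [0.003, -0.619, 0.785, -0.001]
wrist_force: [1.0, 0.4, -4.7]
width: 45.9
grasp_force: 40.0
t: 9.1
eef_pos: [528.9, -171.4, 341.6]
orientation: [-0.001, -0.141, 0.99, 0.001]
wrist_force: [2.0, -0.2, -4.8]
width: 45.7
grasp_force: 40.0
t: 9.5
eef_pos: [547.9, -275.9, 341.1]
orientation: [-0.001, -0.065, 0.998, 0.001]
wrist_force: [-1.1, 0.3, -5.3]
width: 45.7
grasp_force: 40.0
[ 547.91656827 -275.87954817  341.05349949] [-0.54  0.53  1.54 -0.    1.07 -2.24] 39.998196959495544
```

```bash
cat > bp.py <<'E'
from h import *
S=np.array([548.4,-273.1,44.]);yaw=7.5
def rep(S=S,yaw=yaw,h=203.):
    s=manip.get_state();q=np.array(s["orientation"]);R=Ro.from_quat(q[[1,2,3,0]]).as_matrix();p=np.array(s["eef_pos"])
    Bz=-R[:,2];By=R[:,1];Bx=np.cross(By,Bz)
    Y=Ro.from_euler("z",yaw,degrees=True).as_matrix();B=Y.T@np.c_[Bx,By,Bz];o=Y.T@(p-S)-h*B[:,2]
    tip=o+B@[-68,0,0];top=o+B@[-68,0,9];far=o+B@[68,0,0]
    print("t",round(s["t"],2),"tilt",np.degrees(np.arctan2(B[2,0],B[0,0])).round(2),"yawerr",np.degrees(np.arctan2(B[1,0],B[0,0])).round(2),"roll",np.degrees(np.arctan2(B[2,1],B[2,2])).round(2))
    print("tip",tip.round(1),"orig",o.round(1),"far",far.round(1),"tcp",p.round(1),"F",np.round(s["wrist_force"],1),"T",np.round(s["torque"],2),"w",round(s["width"],1))
if __name__=="__main__": rep()
E
python3 -m crank '[{"jaw":0.3,"tx":-0.4,"ty":-0.05,"tz":-0.5,"rx":0.66,"ry":-5,"rz":0},{"jaw":0.3,"tx":-0.8,"ty":-0.1,"tz":-1,"rx":1.32,"ry":-10,"rz":0},{"jaw":0.3,"tx":-1.16,"ty":-0.15,"tz":-1.55,"rx":1.83,"ry":-13.88,"rz":0},{"jaw":0.3,"tx":-1.16,"ty":-0.15,"tz":-1.55,"rx":1.83,"ry":-13.88,"rz":0},{"jaw":0.3,"tx":-1.16,"ty":-0.15,"tz":-1.55,"rx":1.83,"ry":-13.88,"rz":0}]' >/dev/null; python3 bp.py; python3 look.py h1; python3 bp.py
```

```text
t 10.0 tilt 13.81 yawerr 0.12 roll 0.06
tip [-52.6   0.4  39.3] orig [13.5  0.5 55.6] far [79.5  0.7 71.8] tcp [ 513.7 -277.4  296.7] F [ 0.4  0.  -5.3] T [-0.07  0.28 -0.03] w 45.6
[ 514.11990093 -277.56948485  297.42362983] [-0.6   0.52  1.7   0.24  0.76 -2.46]
t 10.05 tilt 13.89 yawerr 0.15 roll -0.01
tip [-51.8  -0.1  40. ] orig [14.2  0.1 56.4] far [80.2  0.3 72.7] tcp [ 514.1 -277.6  297.4] F [-0.2 -0.7 -5.8] T [-0.02  0.3   0.  ] w 45.5
```

View pics/h1.png

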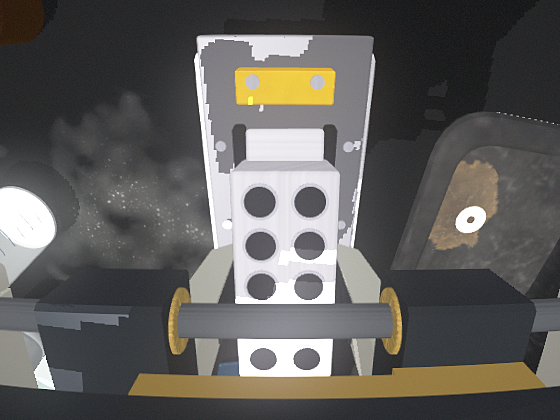

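The picture shows the tongue end at about (246–324,128), centred between the two lip-side guides (239 and 332). The lip's front edge is at row 104, columns 236–334. I'll check this against the model.

Run:
```python
from h import *
import pickle
d=pickle.load(open("h1.pkl","rb"));c=d["cal"];im=d["im"]
S=np.array([548.4,-273.1,44.]);Y=Ro.from_euler("z",7.5,degrees=True).as_matrix()
pr=lambda P:proj(c,np.array(P,float)@Y.T+S).round(1).tolist()
print("lip top front",pr([[-60,-28,18],[-60,28,18]]),"guide inner far-end tops",pr([[-45,-24.5,12],[-45,24.5,12]]))
B=Ro.from_euler("y",-13.9,degrees=True).as_matrix();o=np.array([14.1,0.2,56.3])
print("tongue top",pr([B@v+o for v in ([-68,-20,9],[-68,20,9])]),"body top",pr([B@v+o for v in ([-52,-23,45],[-52,23,45])]))
hsv=cv2.cvtColor(im,cv2.COLOR_BGR2HSV)
m=(abs(hsv[...,0].astype(int)-25)<8)&(hsv[...,1]>150)&(hsv[...,2]>90);m[:40]=0;m[200:]=0;m[:,:200]=0;m[:,380:]=0
print(cv2.boxPoints(cv2.minAreaRect(np.argwhere(m)[:,::-1].astype(np.float32))).round(1).tolist())
g=cv2.cvtColor(im,cv2.COLOR_BGR2GRAY)
for r in (136,145,152): print(r,g[r,228:256].tolist(),g[r,318:346].tolist())
print(g[118:140,285].tolist(),g[155:172,285].tolist())
```

```text
lip top front [[235.4, 104.7], [333.6, 104.8]] guide inner far-end tops [[244.0, 127.7], [324.9, 127.8]]
tongue top [[244.6, 129.2], [325.1, 129.4]] body top [[228.1, 171.7], [341.7, 171.9]]
[[235.0, 67.0], [334.0, 67.0], [334.0, 104.0], [235.0, 104.0]]
136 [135, 137, 136, 142, 109, 71, 78, 80, 79, 79, 80, 77, 79, 79, 80, 79, 69, 95, 208, 231, 237, 239, 239, 240, 240, 239, 239, 239] [233, 233, 235, 232, 227, 227, 100, 63, 73, 72, 75, 72, 74, 70, 72, 72, 72, 70, 72, 116, 134, 132, 128, 133, 131, 128, 130, 132]
145 [135, 138, 136, 141, 120, 84, 78, 80, 81, 80, 83, 81, 81, 81, 84, 77, 73, 69, 206, 230, 231, 237, 238, 236, 237, 236, 237, 239] [234, 234, 235, 230, 228, 225, 66, 67, 75, 76, 75, 69, 75, 73, 74, 72, 71, 73, 119, 138, 134, 131, 135, 130, 132, 163, 204, 200]
152 [138, 137, 137, 137, 145, 105, 73, 82, 83, 81, 84, 85, 83, 84, 82, 82, 73, 71, 201, 232, 231, 238, 239, 238, 238, 237, 236, 237] [234, 234, 235, 231, 230, 215, 54, 72, 75, 76, 76, 74, 77, 74, 73, 71, 66, 83, 142, 136, 134, 133, 131, 133, 135, 132, 129, 121]
[136, 138, 137, 138, 136, 137, 137, 138, 136, 133, 153, 228, 234, 233, 235, 235, 236, 237, 238, 238, 238, 236] [234, 232, 232, 232, 235, 230, 183, 188, 187, 190, 185, 184, 187, 187, 180, 184, 212]
```

The model matches to within a pixel laterally. Lowering now.

```bash
python3 -m crank '[{"jaw":0.3,"tx":0,"ty":0,"tz":-0.4,"rx":0,"ry":0,"rz":0},{"jaw":0.3,"tx":0,"ty":0,"tz":-0.8,"rx":0,"ry":0,"rz":0},{"jaw":0.3,"tx":0,"ty":0,"tz":-1,"rx":0,"ry":0,"rz":0},{"jaw":0.3,"tx":0,"ty":0,"tz":-1.15,"rx":0,"ry":0,"rz":0},{"jaw":0.3,"tx":0,"ty":0,"tz":-1.15,"rx":0,"ry":0,"rz":0}]' >/dev/null; python3 bp.py
python3 -m crank '[{"jaw":0.3,"tx":0,"ty":0,"tz":-0.05,"rx":0,"ry":0,"rz":0},{"jaw":0.3,"tx":0,"ty":0,"tz":-0.1,"rx":0,"ry":0,"rz":0},{"jaw":0.3,"tx":0,"ty":0,"tz":-0.1,"rx":0,"ry":0,"rz":0}]' >/dev/null; python3 bp.py
```

```text
t 10.55 tilt 13.94 yawerr 0.12 roll 0.02
tip [-52.2  -0.1   4.6] orig [13.8  0.  21. ] far [79.8  0.1 37.4] tcp [ 513.6 -277.8  262. ] F [-0.4 -0.6 -4.8] T [0.02 0.36 0.02] w 45.6
t 10.85 tilt 14.01 yawerr 0.13 roll -0.04
tip [-51.9  -0.4   2.5] orig [14.1 -0.2 18.9] far [80.  -0.1 35.4] tcp [ 513.7 -277.9  259.9] F [-0.2  0.2 -5.3] T [0.02 0.37 0.01] w 45.7
```

```bash
python3 -m crank '[{"jaw":0.3,"tx":0,"ty":0,"tz":-0.04,"rx":0,"ry":0,"rz":0},{"jaw":0.3,"tx":-0.1,"ty":-0.013,"tz":-0.04,"rx":0,"ry":0,"rz":0},{"jaw":0.3,"tx":-0.2,"ty":-0.026,"tz":-0.04,"rx":0,"ry":0,"rz":0},{"jaw":0.3,"tx":-0.3,"ty":-0.039,"tz":-0.04,"rx":0,"ry":0,"rz":0},{"jaw":0.3,"tx":-0.3,"ty":-0.039,"tz":-0.04,"rx":0,"ry":0,"rz":0}]' >/dev/null; python3 bp.py
python3 -m crank '[{"jaw":0.3,"tx":-0.05,"ty":-0.006,"tz":0,"rx":0,"ry":0,"rz":0},{"jaw":0.3,"tx":-0.1,"ty":-0.013,"tz":0,"rx":0,"ry":0,"rz":0},{"jaw":0.3,"tx":-0.15,"ty":-0.02,"tz":0,"rx":0,"ry":0,"rz":0},{"jaw":0.3,"tx":-0.18,"ty":-0.024,"tz":0,"rx":0,"ry":0,"rz":0},{"jaw":0.3,"tx":-0.18,"ty":-0.024,"tz":0,"rx":0,"ry":0,"rz":0}]' >/dev/null; python3 bp.py; python3 look.py h2
```

```text
t 11.35 tilt 13.99 yawerr 0.11 roll -0.02
tip [-61.5  -0.3   1.2] orig [ 4.5 -0.2 17.7] far [70.5 -0.1 34.1] tcp [ 504.2 -279.1  258.7] F [ 0.7 -0.4 -4.4] T [-0.04  0.35  0.01] w 46.0
t 11.85 tilt 14.0 yawerr 0.13 roll -0.03
tip [-66.6  -0.4   1.2] orig [-0.6 -0.2 17.6] far [65.4 -0.1 34.1] tcp [ 499.1 -279.8  258.6] F [ 0.2  0.3 -5. ] T [-0.06  0.34 -0.02] w 45.8
[ 499.21785337 -279.79493385  258.62920213] [-0.62  0.56  1.76  0.27  0.67 -2.52]
```

View pics/h2.png

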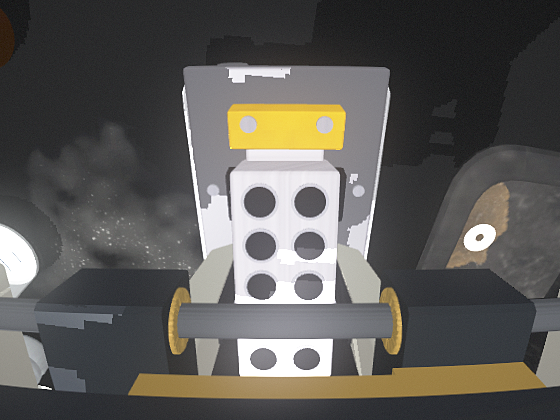

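The tongue is now under the lip: the lip's front edge is at row ~148 and covers the tongue end. I'll slide it the last 1.6 mm and pivot the far end down towards the catch slope.

```bash
python3 -m crank '[{"jaw":0.3,"tx":-0.053,"ty":-0.007,"tz":0,"rx":0,"ry":0,"rz":0},{"jaw":0.3,"tx":-0.053,"ty":-0.007,"tz":0,"rx":0,"ry":0,"rz":0},{"jaw":0.3,"tx":0.223,"ty":0.029,"tz":-0.037,"rx":-0.294,"ry":2.23,"rz":0},{"jaw":0.3,"tx":0.499,"ty":0.066,"tz":-0.083,"rx":-0.587,"ry":4.46,"rz":0},{"jaw":0.3,"tx":0.499,"ty":0.066,"tz":-0.083,"rx":-0.587,"ry":4.46,"rz":0}]' >/dev/null; python3 bp.py;  python3 -m crank '[{"jaw":0.3,"tx":0,"ty":0,"tz":0,"rx":0,"ry":0,"rz":0}]'; python3 bp.py
```

```text
t 12.4 tilt 9.49 yawerr 0.18 roll -0.04
tip [-67.5  -0.3   0.7] orig [-0.4 -0.1 11.9] far [66.7  0.1 23.1] tcp [ 514.8 -277.6  256.1] F [-0.8 -0.5 -5. ] T [0.06 0.29 0.04] w 46.0
t: 12.5
eef_pos: [514.2, -277.8, 256.1]
orientation: [0.083, -0.066, 0.994, 0.005]
wrist_force: [2.7, 0.9, -5.3]
width: 45.9
grasp_force: 40.0
t 12.5 tilt 9.58 yawerr 0.14 roll -0.02
tip [-67.8  -0.3   0.6] orig [-0.7 -0.1 11.9] far [66.3  0.  23.2] tcp [ 514.2 -277.8  256.1] F [ 2.7  0.9 -5.3] T [ 0.18 -0.25 -0.08] w 45.9
```

```bash
python3 -m crank '[{"jaw":0.3,"tx":0.15,"ty":0.02,"tz":-0.03,"rx":-0.163,"ry":1.24,"rz":0},{"jaw":0.3,"tx":0.3,"ty":0.04,"tz":-0.06,"rx":-0.326,"ry":2.48,"rz":0},{"jaw":0.3,"tx":0.3,"ty":0.04,"tz":-0.06,"rx":-0.326,"ry":2.48,"rz":0}]' >/dev/null; python3 bp.py
```

```text
t 12.8 tilt 6.93 yawerr 0.15 roll -0.04
tip [-68.2  -0.6   0.8] orig [-0.7 -0.4  9. ] far [66.8 -0.2 17.2] tcp [ 523.4 -276.7  254.5] F [-3.4 -2.1 -0.3] T [-0.24  0.36 -0.2 ] w 45.8
```

The far tongue is on the slope at 7°. I'll release, retract along the tool axis, close the fingers, and go above the catch end.

```bash
python3 -m crank '[{"jaw":0.75,"tx":0,"ty":0,"tz":0,"rx":0,"ry":0,"rz":0},{"jaw":0.75,"tx":0,"ty":0,"tz":0,"rx":0,"ry":0,"rz":0},{"jaw":0.75,"tx":0,"ty":0,"tz":0,"rx":0,"ry":0,"rz":0},{"jaw":0.75,"tx":0,"ty":0,"tz":0,"rx":0,"ry":0,"rz":0}]'
python3 -m crank '[{"jaw":0.75,"tx":-0.06,"ty":-0.008,"tz":0.5,"rx":0,"ry":0,"rz":0},{"jaw":0.75,"tx":-0.14,"ty":-0.02,"tz":1.2,"rx":0,"ry":0,"rz":0},{"jaw":0.75,"tx":-0.24,"ty":-0.03,"tz":2,"rx":0,"ry":0,"rz":0},{"jaw":0.75,"tx":-0.24,"ty":-0.03,"tz":2,"rx":0,"ry":0,"rz":0}]'
python3 -m crank '[{"jaw":0,"tx":1.2,"ty":0.16,"tz":0,"rx":-0.46,"ry":3.47,"rz":0},{"jaw":0,"tx":2.4,"ty":0.32,"tz":0,"rx":-0.92,"ry":6.94,"rz":0},{"jaw":0,"tx":2.4,"ty":0.32,"tz":0,"rx":-0.92,"ry":6.94,"rz":0},{"jaw":0,"tx":2.4,"ty":0.32,"tz":0,"rx":-0.92,"ry":6.94,"rz":0},{"jaw":0,"tx":2.4,"ty":0.32,"tz":0,"rx":-0.92,"ry":6.94,"rz":0}]' 20
python3 bp.py; python3 look.py p1
```

```text
t: 13.2
eef_pos: [523.2, -276.6, 254.4]
orientation: [0.061, -0.066, 0.996, 0.004]
wrist_force: [-0.7, -0.1, 0.5]
width: 68.6
grasp_force: 0.0
t: 13.6
eef_pos: [516.3, -277.9, 318.3]
orientation: [0.063, -0.066, 0.996, 0.002]
wrist_force: [1.0, 0.2, -0.8]
width: 70.0
grasp_force: 0.0
t: 14.1
eef_pos: [587.3, -268.0, 314.1]
orientation: [-0.0, -0.066, 0.998, 0.0]
wrist_force: [-0.2, -0.1, 0.5]
width: 34.7
grasp_force: 0.0
t 14.1 tilt -0.02 yawerr 0.11 roll 0.03
tip [-28.8  -0.   67.1] orig [39.2  0.1 67.1] far [107.2   0.2  67. ] tcp [ 587.3 -268.   314.1] F [-0.2 -0.1  0.5] T [-0.02  0.02  0.03] w 34.7
[ 587.19515794 -268.13254488  314.26709599] [-0.5   0.62  1.47  0.    1.06 -2.2 ]
```

View pics/p1.png

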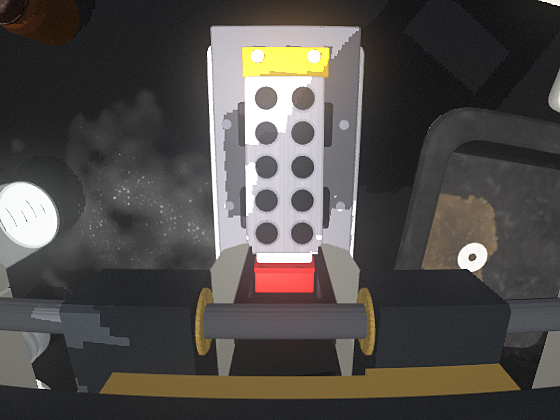

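The block lies between the guides with its lip end under the yellow lip (row ~75). Its far tongue rests on the catch slope, around (284,258). Fingers closing; now I press.

```bash
python3 -m crank '[{"jaw":0,"tx":0,"ty":0,"tz":-0.3,"rx":0,"ry":0,"rz":0},{"jaw":0,"tx":0,"ty":0,"tz":-0.5,"rx":0,"ry":0,"rz":0},{"jaw":0,"tx":0,"ty":0,"tz":-0.7,"rx":0,"ry":0,"rz":0},{"jaw":0,"tx":0,"ty":0,"tz":-0.75,"rx":0,"ry":0,"rz":0},{"jaw":0,"tx":0,"ty":0,"tz":-0.75,"rx":0,"ry":0,"rz":0}]'
python3 -m crank '[{"jaw":0,"tx":0,"ty":0,"tz":-0.05,"rx":0,"ry":0,"rz":0},{"jaw":0,"tx":0,"ty":0,"tz":-0.1,"rx":0,"ry":0,"rz":0},{"jaw":0,"tx":0,"ty":0,"tz":-0.1,"rx":0,"ry":0,"rz":0}]'
```

```text
t: 14.65
eef_pos: [587.9, -267.9, 291.4]
orientation: [-0.0, -0.066, 0.998, 0.0]
wrist_force: [-0.1, 1.4, -1.1]
width: 0.4
grasp_force: 0.0
t: 14.95
eef_pos: [588.3, -268.0, 289.6]
orientation: [0.001, -0.067, 0.998, -0.0]
wrist_force: [0.2, 0.1, 4.3]
width: 0.2
grasp_force: 1.9
```

```bash
python3 -m crank '[{"jaw":0,"tx":0,"ty":0,"tz":-0.05,"rx":0,"ry":0,"rz":0},{"jaw":0,"tx":0,"ty":0,"tz":-0.1,"rx":0,"ry":0,"rz":0},{"jaw":0,"tx":0,"ty":0,"tz":-0.1,"rx":0,"ry":0,"rz":0}]'
python3 -m crank '[{"jaw":0,"tx":0,"ty":0,"tz":-0.05,"rx":0,"ry":0,"rz":0},{"jaw":0,"tx":0,"ty":0,"tz":-0.1,"rx":0,"ry":0,"rz":0},{"jaw":0,"tx":0,"ty":0,"tz":-0.1,"rx":0,"ry":0,"rz":0}]'
```

```text
t: 15.25
eef_pos: [588.7, -268.0, 287.3]
orientation: [0.002, -0.066, 0.998, -0.001]
wrist_force: [2.4, 0.7, 5.6]
width: 0.4
grasp_force: 3.6
t: 15.55
eef_pos: [588.1, -267.9, 282.8]
orientation: [0.0, -0.067, 0.998, -0.0]
wrist_force: [1.0, -1.0, 3.1]
width: 0.5
grasp_force: 0.9
```

```bash
python3 -m crank '[{"jaw":0,"tx":0,"ty":0,"tz":-0.05,"rx":0,"ry":0,"rz":0},{"jaw":0,"tx":0,"ty":0,"tz":-0.1,"rx":0,"ry":0,"rz":0},{"jaw":0,"tx":0,"ty":0,"tz":-0.1,"rx":0,"ry":0,"rz":0}]'
python3 -m crank '[{"jaw":0,"tx":0,"ty":0,"tz":-0.05,"rx":0,"ry":0,"rz":0},{"jaw":0,"tx":0,"ty":0,"tz":-0.08,"rx":0,"ry":0,"rz":0},{"jaw":0,"tx":0,"ty":0,"tz":-0.08,"rx":0,"ry":0,"rz":0}]'
```

```text
t: 15.85
eef_pos: [587.9, -267.9, 279.5]
orientation: [-0.0, -0.066, 0.998, 0.0]
wrist_force: [0.3, -0.2, 0.8]
width: 0.3
grasp_force: 0.5
t: 16.15
eef_pos: [587.8, -267.9, 276.9]
orientation: [-0.001, -0.066, 0.998, 0.0]
wrist_force: [0.1, -0.0, -0.7]
width: 0.8
grasp_force: 0.0
```

```bash
python3 -m crank '[{"jaw":0,"tx":0,"ty":0,"tz":-0.03,"rx":0,"ry":0,"rz":0},{"jaw":0,"tx":0,"ty":0,"tz":-0.06,"rx":0,"ry":0,"rz":0},{"jaw":0,"tx":0,"ty":0,"tz":-0.07,"rx":0,"ry":0,"rz":0},{"jaw":0,"tx":0,"ty":0,"tz":-0.07,"rx":0,"ry":0,"rz":0}]'
python3 -m crank '[{"jaw":0,"tx":0,"ty":0,"tz":-0.03,"rx":0,"ry":0,"rz":0},{"jaw":0,"tx":0,"ty":0,"tz":-0.05,"rx":0,"ry":0,"rz":0},{"jaw":0,"tx":0,"ty":0,"tz":-0.05,"rx":0,"ry":0,"rz":0}]'
```

```text
t: 16.55
eef_pos: [588.0, -267.9, 275.5]
orientation: [-0.0, -0.067, 0.998, -0.0]
wrist_force: [-0.8, 1.4, 2.1]
width: 0.5
grasp_force: 1.2
t: 16.85
eef_pos: [588.0, -267.9, 275.4]
orientation: [0.0, -0.067, 0.998, -0.0]
wrist_force: [-6.6, 2.4, 15.7]
width: 0.2
grasp_force: 7.8
```

It bottomed out at z = 275.4, where a seated block should stop it, with 15.7 N. Retract and inspect.

```bash
python3 -m crank '[{"jaw":0,"tx":0,"ty":0,"tz":0.5,"rx":0,"ry":0,"rz":0},{"jaw":0,"tx":0,"ty":0,"tz":1.5,"rx":0,"ry":0,"rz":0},{"jaw":0,"tx":0.5,"ty":0,"tz":2.5,"rx":0,"ry":0,"rz":0},{"jaw":0,"tx":1.2,"ty":0.16,"tz":3,"rx":0,"ry":0,"rz":0},{"jaw":0,"tx":1.5,"ty":0.2,"tz":3,"rx":0,"ry":0,"rz":0}]' >/dev/null
python3 -m crank '[{"jaw":0,"tx":0.5,"ty":0,"tz":0,"rx":0,"ry":0,"rz":0},{"jaw":0,"tx":0.5,"ty":0,"tz":0,"rx":0,"ry":0,"rz":0},{"jaw":0,"tx":0.5,"ty":0,"tz":0,"rx":0,"ry":0,"rz":0}]'
python3 look.py e1 catch_nose tube_block
python3 - <<'E'
from h import *
import pickle
d=pickle.load(open("e1.pkl","rb"));c=d["cal"]
print("nose@54.5",onz(c,d["catch_nose"][0],54.5).round(1) if d["catch_nose"] else None)
r=manip.regions_of("tube_block","wrist")[0];
Y=Ro.from_euler("z",7.5,degrees=True).as_matrix();S=np.array([548.4,-273.1,44.])
pr=lambda P:proj(c,np.array(P,float)@Y.T+S).round(1).tolist()
print("pred nose 0/9mm",pr([[63,-22,10.5],[63,22,10.5],[72,0,10.5]]),"body top",pr([[52,-23,45],[52,23,45],[-52,-23,45],[-52,23,45]]))
p,cc=fit([(c,r["region"])],(548,-273,44,np.radians(7.5)),boxes([(-52,52,-23,23,0,45)]),44.);print("block",p[:2].round(1),np.degrees(p[3]).round(2),cc)
x,y=np.array(pr([[30,0,30]])[0]).astype(int);cr=d["im"][max(0,y-130):y+110,max(0,x-110):x+110];cv2.imwrite("pics/e1c.png",cv2.resize(cr,None,fx=2.5,fy=2.5,interpolation=cv2.INTER_CUBIC)[:600]);print("crop origin",x-110,max(0,y-130))
E
```

```text
t: 17.65
eef_pos: [647.5, -261.9, 362.6]
orientation: [-0.001, -0.067, 0.998, 0.0]
wrist_force: [-0.2, -0.0, 0.0]
width: 0.3
grasp_force: 0.0
catch_nose [([285.7, 165.6], 0.79)]
tube_block [([287.9, 87.6], 0.58)]
[ 647.6082964  -262.06243403  363.80744568] [-0.45  0.66  1.26 -0.    1.22 -2.15]
nose@54.5 [ 613.3 -265.7   54.5]
pred nose 0/9mm [[261.0, 162.8], [313.1, 163.0], [287.0, 173.4]] body top [[256.3, 153.6], [318.6, 153.7], [254.3, 1.5], [321.7, 1.7]]
block [ 548.8 -274. ] 7.09 0.06752281776995928
crop origin 177 0
```

View pics/e1c.png

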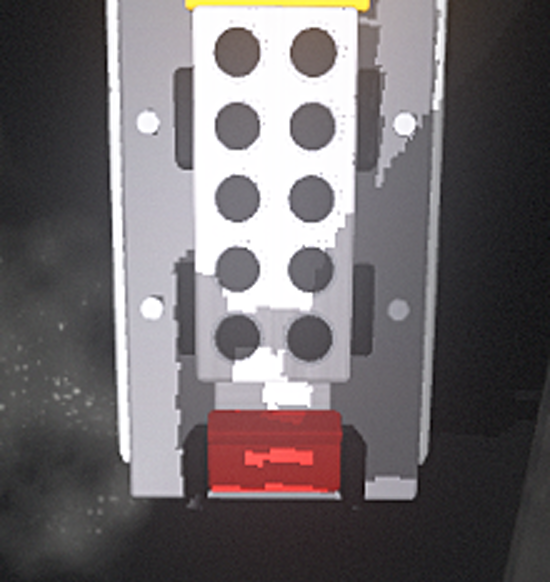

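Run:
```python
from h import *
import pickle
Y=Ro.from_euler("z",7.5,degrees=True).as_matrix();S=np.array([548.4,-273.1,44.])
for n in ("s1","s2","e1"):
    d=pickle.load(open(n+".pkl","rb"));c=d["cal"];im=d["im"].astype(int)
    q=proj(c,np.array([[63,0,10.5],[72,0,10.5],[63,-15,10.5],[63,15,10.5]])@Y.T+S)
    rows=[]
    for a in (2,3,0):
        col=int(round(q[a,0]));seg=im[:,col];red=(seg[:,2]>1.8*seg[:,1])&(seg[:,2]>60)
        rr=np.arange(420)[red];rr=rr[abs(rr-q[a,1])<40];rows.append(int(rr.min()) if len(rr) else None)
    print(n,q.round(1).tolist(),"red first rows",rows)
```

```text
s1 [[277.5, 254.0], [277.4, 262.0], [263.0, 253.8], [291.9, 254.3]] red first rows [255, 256, 255]
s2 [[231.8, 241.2], [232.1, 251.1], [214.1, 240.8], [249.6, 241.5]] red first rows [242, 243, 243]
e1 [[287.1, 162.9], [287.0, 173.4], [269.3, 162.8], [304.8, 162.9]] red first rows [164, 164, 164]
```

The nose sits where it did before loading: its offset from the model is 1.1 px now, against 1.2–1.5 px earlier. So the catch is fully sprung back over the tongue, and the block is square and seated. Handing in.

```bash
python3 -c "
from station import manip
print(manip.close_job())"
```

```text
the job is handed in; nothing more can be done
None
```

The block is loaded: one tongue is under the yellow lip, the red catch has sprung fully back over the other, and the job was handed in at about 18 s with the arm clear and the vial, beaker and timer never approached.

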